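Shut the draught lid and tare the carat balance

TASK

Tare the carat balance for the stone pot that stands on its pan: gently push the open draught lid fully shut with the fingertips, then lightly press the long middle key down with the fingertips, let it come up again and draw the hand away. Do not press the long key before the lid is shut, do not touch the pot or the pan, do not press the two other keys, and do not shift or lift the balance or the things lying round it.

Things in the scene. Friction and masses are not known exactly. Their poses are not given: they have to be found in the camera images.
- balance: Pale grey carat balance, loose, 1.8 kg, 200 mm deep (x), 170 wide (y); origin on the bench under its centre. Front (-x) with three keys and display faces the robot within 35 deg; panel slopes up to the rear by 7.4 deg. Behind it stands a fixed clear draught shield, 84 mm square, centred at x +47, y 0, from 40 to 80 mm above the bench, with the pan inside and the hinged lid on top.
- lid (a joint): Hinge of the clear draught lid in its dark grey frame, rad: 0 is fully shut (flat on the shield), larger is more open, up to 1.4 (nearly upright). It starts open, between 0.45 and 1.0. The hinge is stiff (0.06 N m), so the lid stays where it is left; it takes about 1 N at its edge to push. At 0 it meets a rigid stop.
- lid_hinge (a point): Point on the hinge at the middle of the lid's rear edge, level with the lid's outer face when shut; it lies at x = +92 mm, y = 0, z = 85.5 mm of the balance. The hinge runs along the balance's y.
- lid_edge (a point): Middle of the lid's free front edge, on its outer (upper) face, 92 mm from lid_hinge; the lid is 92 mm wide and 5 mm thick, a small flat tab stands out 10 mm beyond this edge. The outer face looks up when shut and up and away from the robot when open: push there, from the far side and above. A bench lamp hangs 650 mm above the bench here: keep the approach low.
- tare_key (a joint): Travel of the long middle key, m: 0 up, 0.0045 fully down; it registers as pressed from 0.0025. A spring returns it: 1.1 N to start it moving, 3.6 N at the bottom.
- tare_key_top (a point): Centre of the top face of the tare key: the bar-shaped key, 36 mm wide (along the balance's y) by 16 mm deep, in the middle of the row of three at the front of the panel. Its top is 6.5 mm above the panel round it and about 37 mm above the bench, and leans toward the front by 7.4 deg like the panel.
- power_key (a joint): Travel of the round key at the +y (left) end of the row, 18 mm across, same spring; leave it alone (0 up, counts as pressed above 0.0015 m).
- power_key_top (a point): Centre of the top face of the round key, 53 mm from the tare key's centre along +y of the balance.
- unit_key (a joint): Travel of the square key at the -y (right) end of the row, 16 mm wide, same spring; leave it alone (0 up, counts as pressed above 0.0015 m).
- unit_key_top (a point): Centre of the top face of the square key, 53 mm from the tare key's centre along -y of the balance.
- stone_pot: Round cream gem pot with a flat lid, 37 mm across, 21 mm high, standing loose on the pan inside the shield; origin under its centre. Its top is about 70 mm above the bench, below the shield's rim. Not to be touched.
- pan: Round steel weighing pan, 70 mm across, in the middle of the shield; origin on the deck under its centre. Not to be touched.
- cream_pot: Bystander: cream gem pot with overhanging lid, 45 mm across, 25 mm high, on the bench to the right of the shield; origin under its centre.
- eyeglass: Bystander: black barrel loupe, 35 mm across, 26 mm high, on the bench to the left of the keys; origin under its centre.
- tweezers: Bystander: steel tweezers 122 mm long (own y), 11 mm wide, 8 mm high, lying along the left flank of the balance; origin under the centre.
- gold_ring: Bystander: gold finger ring with a dark stone, lying flat on the bench just in front of the balance, 24 x 28 mm, 5 mm high; origin under the centre.

How it is judged:
By the outcome, as a careful person would: the job done as asked, in the order asked, and still so for the second after the job is handed in, with the robot touching nothing.
It also fails if it takes over 45 s, if anything falls off the work surface, if the arm or the gripper's body presses on something with over 40 N, if the wrist force passes 120 N, or if a joint passes its speed limit or range.

ROBOT

A 6-joint arm with a two-finger parallel gripper is mounted at the origin on a cart in front of the work surface, level with it; the furniture and walls round the work are solid. World frame = base frame: x ahead of the robot, y to its left, z up, the work surface at z = 0. Lengths are in m, angles in degrees, forces in N, time in s.
With the tool pointing down it reaches from about 0.375 to 0.9 m from the base axis. Payload 3.1 kg.
Tool frame: the origin (TCP) lies midway between the tips of the shut fingers; the grasp point (between the pads) lies 19 mm behind it; z points along the fingers, y is the direction in which the jaws open and shut (so a half turn about z gives the same grasp; the last joint's range is limited). The gripper opens to 87 mm and grips with 3 to 60 N. Pads are 19 mm wide; open, the fingers measure 117 mm over their backs; the gripper's body (75 mm by 190 mm) begins 51 mm behind the grasp point.
Start: joints at [59.731, 30.224, 82.088, -0, 67.689, -10.227], TCP at [0.214, 0.587, 0.187] pointing down, gripper open.
Joint ranges: [-176.69, 176.69], [-43.24, 126.21], [12.49, 139.97], [-82, 262], [0, 151.66], [-163.58, 163.58]. Speed limits (degrees/s): [159.86, 159.86, 180, 180, 180, 180].

INTERFACE

Orientations are given as a 3x3 rotation matrix whose columns are the frame's x, y, z axes.
In Python, from rig import status, vision, bot, models gives the robot as it stands.
- The arm moves only by the tool send_rows, never from a script. Its argument "moves" is a list of rows, each a list of 7 numbers: the shift along the tool's x, y, z in units of 25 mm (1.0 is 25 mm), then the turn, a rotation vector about the tool's x, y, z in units of 10 degrees (1.0 is 10 degrees), then the closure, from -1 (fully open) to 1 (shut), so that 0 is half open. In form: [[dx, dy, dz, rx, ry, rz, hand], ...]. A call has 1 to 12 rows; each row shifts and turns the commanded pose from where the row before left it, along the tool's axes as they then stand; what a row does not reach is not made up. A row lasts 1/8 s, in which the tool goes at most 62.5 mm and 10.7 degrees, less where a joint would pass 70% of its speed; a pose out of reach is approached as far as the arm can. A call is refused whole if a number of a shift passes 1 or a number of a turn 1, either way. A call with a gripper value outside its range is refused whole. The fingers move at their own pace and stop on an object; the grip force is fixed at half the most. Time passes only in rows, so rows that do not move let the fingers close. It gives the time, the measured TCP pose, the force and the opening at its end, in the units of the state.
- status.read_state(): the state, without advancing time (a new reading comes with each control period).
- vision.capture(name): name is "scene" or "top" or "wrist"; returns a dict with "img" (384x512x3 uint8, red, green, blue), "depth" (384x512 float32, m along the optical axis (not along the pixel's ray), 0 where there is no reading), "fx", "fy", "cx", "cy" (pixels), "pose" (4x4, takes a point from camera to world coordinates); the wrist camera has in their place "hand_eye" (4x4, takes a point from camera to tool coordinates, whose origin is the TCP and whose axes are the flange's). Camera axes: x right, y up, looking along -z (the intrinsics and any distortion apply to the point x, -y, -z); pixel columns grow to the right and rows downward; lengths in m; the calibration is good to about 2 mm. A picture is of the moment at which its call begins: read the wrist's pose just before it.
- bot.hand_in(): hands the job in, once; it reports no verdict.
Trained networks look in the newest picture that a camera, given by its name, has taken for a name from the list of things; names that differ only in an ending like _2 or _b are one class to them, and where a whole thing is asked for, a point or a joint stands for the part that bears it (a point fixed in the world has none). Each returns a list of dicts, best first, with "confidence" (0 to 1); they miss things now and then, are a little off and sometimes report something else, mostly with a low value. They report only what shows in the picture. A call takes as long as a camera call.
- models.masks_of(camera, name): "mask" (384x512 bool, what is visible of it) and "extent" ([left, top, right, bottom] in pixels, round what is visible of it).
- models.landmark_of(camera, name): "point" ([column, row] in pixels: a listed point, or the origin of a listed thing).
The state is a dict: "time_s": time; "joint_positions": joint angles; "qvel": joint speeds; "tau": joint torques, N m; "position": TCP position; "tcp_rot": TCP orientation; "force": force on the tool from outside, world axes, zero at the start; "moment": the same for the moment, N m; "opening": opening from 0.0 (shut) to 1.0 (fully open).
Only numpy, scipy, OpenCV 4.12 (cv2) and the standard library are available. Lean on these libraries where they do the work, as an engineer would, in place of code of your own. Each camera call takes 0.05 s, during which the arm holds its last target.

## Working session

There is one attempt and no reset: what is moved stays moved. The work goes in short steps, Python scripts to look and compute and a tool call to move; the robot and the scene stay as the last step left them, time stands still between calls to the robot, and variables do not carry over. Pictures are saved under pics/ and viewed, and the job is handed in when it is done.

Besides the shell and the picture viewer there is one more tool, called after "Call:" by a JSON object that holds its "fn" and its "kwargs", one argument or row to a line. send_rows: Moves the arm, as the interface text tells. Its arguments: {"type":"object","properties":{"moves":{"type":"array"}},"required":["moves"]}

```bash
mkdir -p pics; ls
cat > h.py <<'E'
import numpy as np, cv2
from rig import status, vision, bot, models
def cap(n,f=None):
    s=status.read_state(); c=vision.capture(n)
    if 'pose' not in c or c.get('pose') is None:
        T=np.eye(4);T[:3,:3]=np.array(s['tcp_rot']);T[:3,3]=s['position'];c['pose']=T@np.array(c['hand_eye'])
    c['pose']=np.array(c['pose'])
    if f: cv2.imwrite('pics/'+f,c['img'][:,:,::-1])
    return c
def ray(c,u,v):
    d=np.array([(u-c['cx'])/c['fx'],-(v-c['cy'])/c['fy'],-1.]); return c['pose'][:3,3],c['pose'][:3,:3]@d
def pt(c,u,v,r=2):
    u0,v0=int(round(u)),int(round(v)); w=c['depth'][max(0,v0-r):v0+r+1,max(0,u0-r):u0+r+1]; w=w[w>0]
    if not len(w): return None
    o,d=ray(c,u,v); return o+d*np.median(w)
def proj(c,p):
    q=np.linalg.inv(c['pose'])@np.append(p,1); return c['cx']+c['fx']*q[0]/-q[2], c['cy']-c['fy']*q[1]/-q[2]
def atz(c,u,v,z):
    o,d=ray(c,u,v); return o+d*(z-o[2])/d[2]
E
python3 - <<'E'
from h import *
np.set_printoptions(precision=4,suppress=True)
print(status.read_state())
for n in ['scene','top','wrist']:
    c=cap(n,n+'0.png'); print(n,[ (k,v) for k,v in c.items() if k not in('img','depth')])
    for t in ['tare_key_top','power_key_top','unit_key_top','lid_hinge','lid_edge','balance','stone_pot','pan','cream_pot','eyeglass','tweezers','gold_ring']:
        r=models.landmark_of(n,t)
        if r: print(t,round(r[0]['confidence'],2),r[0]['point'],pt(c,*r[0]['point']))
E
```

```text
pics
{'time_s': 0.0, 'joint_positions': array([ 59.7313,  30.2793,  82.1556,  -0.0024,  67.6876, -10.2278]), 'qvel': array([-0.0635, -0.0939,  0.0762, -0.035 ,  0.0233, -0.0257]), 'tau': array([  0.0007, -44.0059, -17.6588,   0.0634,   0.0585,  -0.0002]), 'position': array([0.2138, 0.5865, 0.1856]), 'tcp_rot': array([[-0.9395,  0.3427, -0.001 ],
       [ 0.3427,  0.9395, -0.0019],
       [ 0.0003, -0.0021, -1.    ]]), 'force': array([-0.075 , -0.0234, -0.0741]), 'moment': array([-0.0258,  0.0125,  0.0363]), 'opening': 0.9992963999255631}
scene [('fx', 461.6010774541933), ('fy', 461.6010774541933), ('cx', 250.84138628244133), ('cy', 184.37350314569974), ('pose', array([[-0.4902,  0.4548, -0.7436, -0.1061],
       [-0.8716, -0.2544,  0.419 ,  0.5339],
       [ 0.0014,  0.8535,  0.5211,  0.521 ],
       [ 0.    ,  0.    ,  0.    ,  1.    ]]))]
tare_key_top 0.46 [274.0, 202.8] [0.5046 0.1395 0.0373]
power_key_top 0.65 [262.0, 218.7] [0.4707 0.1858 0.0378]
unit_key_top 0.4 [285.8, 193.8] [0.5232 0.1007 0.035 ]
lid_hinge 0.69 [214.6, 185.8] [0.5639 0.2337 0.0714]
lid_edge 0.84 [218.1, 133.
[... 1133 characters left out ...]
93 [292.9, 146.1] [0.636  0.0862 0.0249]
eyeglass 0.6 [215.9, 241.3] [0.4292 0.2472 0.0205]
tweezers 0.44 [185.0, 191.0] [0.5372 0.3182 0.0116]
gold_ring 0.48 [278.1, 225.9] [0.4652 0.1166 0.0011]
wrist [('fx', 336.4108457738177), ('fy', 336.4108457738177), ('cx', 253.72632044666668), ('cy', 194.4262359870486), ('hand_eye', array([[ 0.0016,  0.9709,  0.2396,  0.0659],
       [ 1.    , -0.0015, -0.0003,  0.0004],
       [ 0.0001,  0.2396, -0.9709, -0.1979],
       [ 0.    ,  0.    ,  0.    ,  1.    ]])), ('pose', array([[ 0.3412, -0.9126, -0.2252,  0.1524],
       [ 0.94  ,  0.3313,  0.0818,  0.6101],
       [-0.0001, -0.2396,  0.9709,  0.3844],
       [ 0.    ,  0.    ,  0.    ,  1.    ]]))]
```

Run:
```python
import cv2
a=cv2.imread('pics/scene0.png')[90:290,130:350];b=cv2.imread('pics/top0.png')[90:270,150:330]
cv2.imwrite('pics/s0z.png',cv2.resize(a,None,fx=3.5,fy=3,interpolation=2)[:600,:780]);cv2.imwrite('pics/t0z.png',cv2.resize(b,None,fx=3.3,fy=3.3,interpolation=2))
```

```text
(no output)
```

View pics/s0z.png

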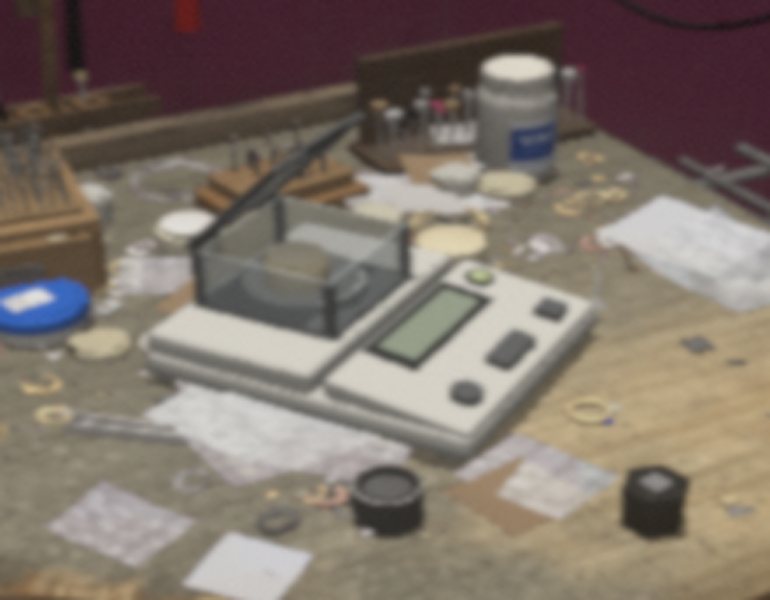

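View pics/t0z.png

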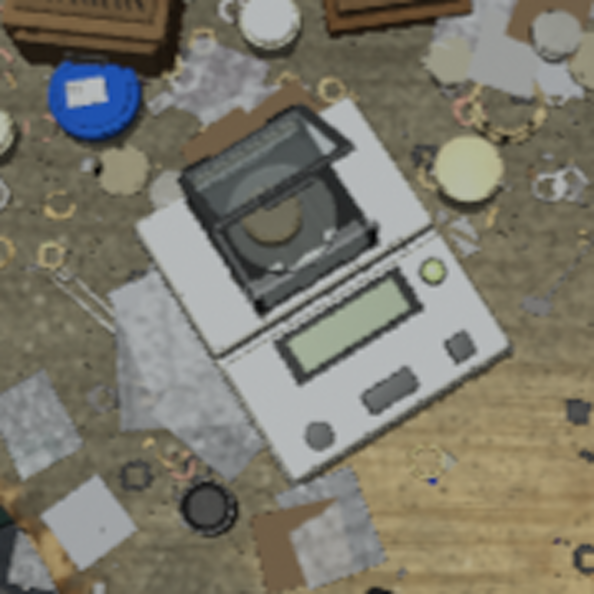

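View pics/scene0.png

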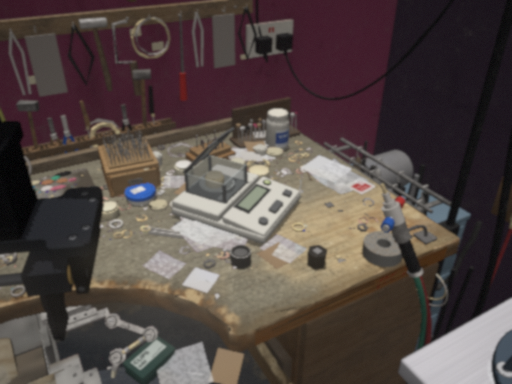

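View pics/top0.png

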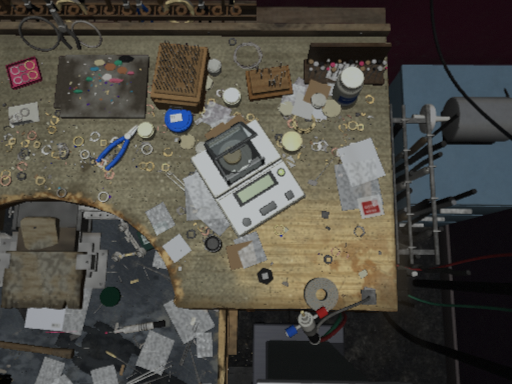

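Run:
```python
from h import *
np.set_printoptions(precision=4,suppress=True)
c=cap('top'); s=cap('scene')
K={}
for n,u,v in [('power',246.7,222.1),('tare',268.2,208.2),('unit',289.1,195.2)]:
    print(n,atz(c,u,v,.037),pt(c,u,v))
    K[n]=atz(c,u,v,.037)
for n,zu,zv in [('power',467,392),('tare',511,350),('unit',551,309)]:
    u,v=zu/3.5+130,zv/3+90; print(n,u,v,atz(s,u,v,.037),pt(s,u,v))
# corners of body in top: front-left, front-right, rear-left, rear-right at approx z .03
d=K['power']-K['unit'];print('yaw',np.degrees(np.arctan2(-d[0],d[1])),np.linalg.norm(d))
for n in ['top','scene']:
  C=c if n=='top' else s
  m=models.masks_of(n,'balance'); 
  for k in m[:2]: print(n,k['confidence'],k['extent'],k['mask'].sum())
  m=models.masks_of(n,'lid_edge')
  for k in m[:2]:
    print('lid',k['confidence'],k['extent'],k['mask'].sum())
    vs,us=np.nonzero(k['mask']); P=np.array([pt(C,u,v,0) for u,v in zip(us,vs) if C['depth'][v,u]>0]); print(np.percentile(P,[0,10,50,90,100],axis=0))
```

```text
power [0.4683 0.183  0.037 ] [0.4684 0.183  0.0366]
tare [0.4978 0.1389 0.037 ] [0.4979 0.1389 0.0363]
unit [0.5258 0.0955 0.037 ] [0.5259 0.0955 0.0363]
power 263.42857142857144 220.66666666666666 [0.4653 0.186  0.037 ] [0.4656 0.1858 0.0368]
tare 276.0 206.66666666666669 [0.4921 0.1429 0.037 ] [0.493  0.1423 0.0362]
unit 287.42857142857144 193.0 [0.5215 0.0982 0.037 ] [0.523  0.0971 0.0358]
yaw 33.278206404444 0.10468457368019107
top 0.89 [190.6, 120.3, 302.3, 239.2] 7409
lid 0.92 [205.1, 124.6, 257.4, 162.5] 1049
[[0.5693 0.1631 0.0085]
 [0.5868 0.1834 0.0904]
 [0.616  0.2148 0.1239]
 [0.6471 0.248  0.1526]
 [0.6964 0.2683 0.1636]]
scene 0.97 [172.0, 129.8, 300.5, 243.2] 7065
scene 0.48 [184.8, 131.9, 233.1, 173.5] 322
lid 0.67 [182.4, 129.5, 234.9, 177.1] 373
[[ 0.569   0.024  -0.0011]
 [ 0.5789  0.1787  0.0855]
 [ 0.6092  0.2237  0.1225]
 [ 0.6506  0.262   0.1535]
 [ 0.9147  0.2741  0.1607]]
```

Run:
```python
from h import *
from scipy.optimize import least_squares
np.set_printoptions(precision=4,suppress=True)
c=cap('top'); s=cap('scene')
P=[]
for n,C in [('top',c),('scene',s)]:
  k=models.masks_of(n,'lid_edge')[0]
  vs,us=np.nonzero(cv2.erode(k['mask'].astype(np.uint8),np.ones((3,3))) if n=='top' else k['mask']); Q=np.array([pt(C,u,v,0) for u,v in zip(us,vs) if C['depth'][v,u]>0])
  Q=Q[(Q[:,2]>.088)&(Q[:,0]<.72)]
  # robust plane
  Qc=Q.copy()
  for i in range(8):
    m=np.median(Qc,0) if 0 else Qc.mean(0); nv=np.linalg.svd(Qc-m)[2][2]; r=(Q-m)@nv; Qc=Q[abs(r)<max(.003,.0)] if i>2 else Q[abs(r)<.01]
  nv*=np.sign(nv[2]); print(n,len(Q),len(Qc),m,nv,'open',np.degrees(np.arccos(nv[2])),'az',np.degrees(np.arctan2(nv[1],nv[0])))
  print(' top z',np.percentile(Qc[:,2],[1,99]), Qc[Qc[:,2]>np.percentile(Qc[:,2],95)].mean(0))
# balance outer deck/ shield: panel fit to fit yaw using mask min-area rect at z
m=models.masks_of('top','balance')[0]['mask'].astype(np.uint8)
cn=max(cv2.findContours(m,0,2)[0],key=cv2.contourArea)
W=np.array([atz(c,u,v,.03)[:2] for u,v in cn[:,0]]).astype(np.float32)
r=cv2.minAreaRect(W); print(r)
```

```text
top 809 809 [0.6156 0.2155 0.1242] [0.6403 0.4138 0.6471] open 49.67531494432484 az 32.872693680910466
 top z [0.0896 0.1586] [0.5946 0.1974 0.157 ]
scene 266 265 [0.6038 0.2263 0.1271] [0.6396 0.4007 0.656 ] open 49.003212953393124 az 32.06345034127175
 top z [0.0893 0.1595] [0.5878 0.2008 0.159 ]
((0.5722755789756775, 0.18769288063049316), (0.2153162807226181, 0.16904836893081665), 32.38991928100586)
```

Call:
{"fn": "send_rows", "kwargs": {
  "moves": [
    [0,0,0,0,0,-1,1],
    [0,0,0,0,0,-1,1],
    [0,0,0,0,0,-1,1],
    [0,0,0,0,0,-1,1],
    [0,0,0,0,0,-1,1],
    [0,0,0,0,0,-0.27,1],
    [-0.5,-1,0,0,0,0,1],
    [-0.5,-1,0,0,0,0,1],
    [-0.5,-1,0,0,0,0,1],
    [-0.5,-1,0,0,0,0,1]
  ]
}}

```text
time_s: 3.75
position: [0.311, 0.5295, 0.1866]
tcp_rot: [[-0.842, -0.54, 0.0], [-0.54, 0.842, 0.0], [-0.0, 0.0, -1.0]]
force: [0.1, -0.1, -0.5]
opening: 0.023
```

Call:
{"fn": "send_rows", "kwargs": {
  "moves": [
    [-0.5,-1,0,0,0,0,1],
    [-0.5,-1,0,0,0,0,1],
    [-0.5,-1,0,0,0,0,1],
    [-0.5,-1,0,0,0,0,1],
    [-0.5,-1,0,0,0,0,1],
    [-0.5,-1,0,0,0,0,1],
    [-0.5,-1,0,0,0,0,1],
    [-0.4,-1,0,0,0,0,1],
    [0,-1,0,0,0,0,1],
    [0,-1,0,0,0,0,1]
  ]
}}

```text
time_s: 5.0
position: [0.5277, 0.3714, 0.1864]
tcp_rot: [[-0.842, -0.54, -0.0], [-0.54, 0.842, -0.0], [0.0, 0.0, -1.0]]
force: [0.5, 1.1, 0.5]
opening: 0.005
```

Run:
```python
from h import *
np.set_printoptions(precision=4,suppress=True)
s=status.read_state(); print(s['position'],s['joint_positions'],s['force'])
c=cap('wrist','w1.png')
for t in ['lid_hinge','lid_edge','tare_key_top','power_key_top','unit_key_top']:
    r=models.landmark_of('wrist',t)
    if r: print(t,round(r[0]['confidence'],2),r[0]['point'],pt(c,*r[0]['point']))
# max heights near target from top depth
d=cap('top','t1.png')
for (x,y) in [(.55,.28),(.65,.12),(.62,.22)]: print(proj(d,[x,y,.15]))
```

```text
[0.5277 0.3714 0.1864] [ 25.2296  31.8347  78.9832   0.0017  69.1857 -97.4249] [0.5026 1.0829 0.5068]
lid_hinge 0.7 [63.2, 214.9] [0.6883 0.215  0.0136]
tare_key_top 0.79 [63.6, 18.2] [0.4975 0.14   0.0365]
power_key_top 0.54 [118.3, 19.5] [0.4706 0.1841 0.0369]
unit_key_top 0.6 [9.0, 18.9] [0.5259 0.0969 0.0364]
(np.float64(192.98479115070887), np.float64(170.01672757047186))
(np.float64(280.1545108459987), np.float64(119.02672019838688))
(np.float64(226.52006700818634), np.float64(133.88168407716208))
```

View pics/w1.png

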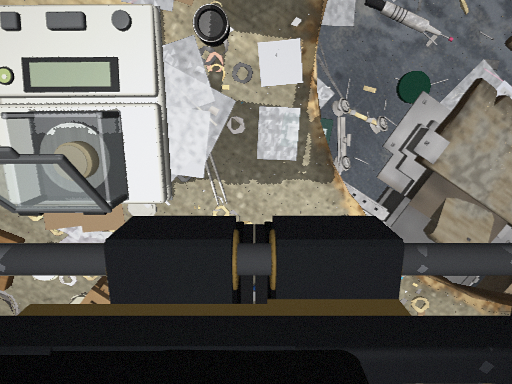

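View pics/t1.png

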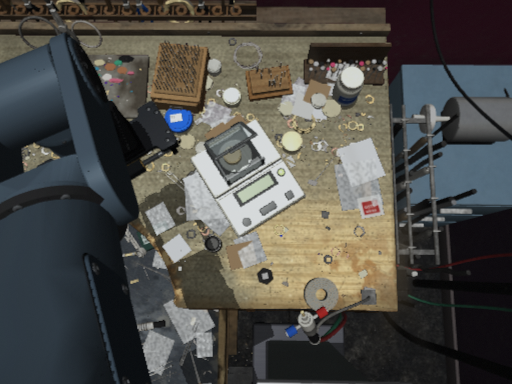

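Call:
{"fn": "send_rows", "kwargs": {
  "moves": [
    [0,-1,0,0,0,0,1],
    [0,-1,0,0,0,0,1],
    [0,-1,0,0,0,0,1],
    [0,-1,0,0,0,0,1],
    [0,-1,0,0,0,0,1],
    [0,-1,0,0,0,0,1],
    [0,-1,0,0,0,0,1],
    [0,-0.14,0,0,0,0,1],
    [0.2,0,0.5,0,0,0,1],
    [0,0,0.3,0,0,0,1],
    [0,0,0,0,0,0,1]
  ]
}}

```text
time_s: 6.72
position: [0.6178, 0.2196, 0.1652]
tcp_rot: [[-0.841, -0.54, -0.003], [-0.54, 0.841, -0.0], [0.003, 0.001, -1.0]]
force: [0.1, -0.6, 0.4]
opening: 0.004
```

Run:
```python
from h import *
np.set_printoptions(precision=4,suppress=True)
s=status.read_state(); p=s['position'];print(p,s['force'], p[0]*.8415+p[1]*.5402, -p[0]*.5402+p[1]*.8415)
c=cap('wrist','w2.png');c=cap('scene','s2.png')
cv2.imwrite('pics/s2z.png',cv2.resize(c['img'][60:260,130:350,::-1],None,fx=3,fy=3))
```

```text
[0.6178 0.2196 0.1652] [ 0.0533 -0.6144  0.3935] 0.6385627698919464 -0.1489233307931463
```

View pics/w2.png

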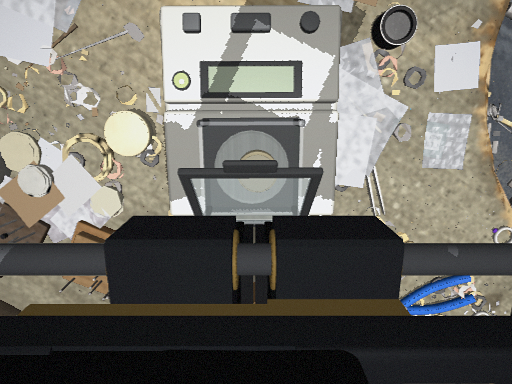

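View pics/s2z.png

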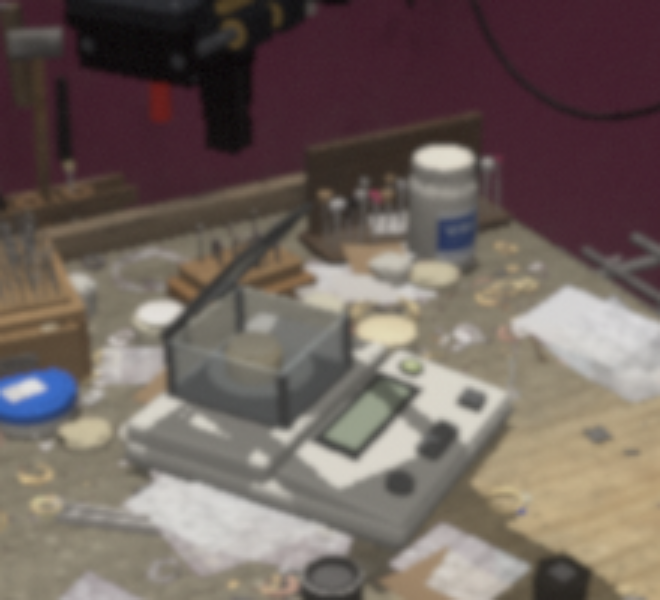

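Run:
```python
from h import *
s=cap('scene')
for p in [(.6178,.2196,.1652),(.592,.2017,.155)]: print(proj(s,p))
```

```text
(np.float64(206.90333275628205), np.float64(127.44295854458235))
(np.float64(221.92419616923226), np.float64(135.6525118986296))
```

Run:
```python
from h import *
np.set_printoptions(precision=3,suppress=True,linewidth=200)
s=cap('scene'); print(s['depth'][90:136:3,190:226:3])
for v,u in [(100,206),(106,206),(108,206)]: print(pt(s,u,v,0))
cv2.imwrite('pics/s3z.png',cv2.resize(s['img'][60:160,150:260,::-1],None,fx=6,fy=6))
w=cap('wrist'); 
q=np.linalg.inv(w['hand_eye'])@[0,0,0,1]; print(q, w['cx']+w['fx']*q[0]/-q[2], w['cy']-w['fy']*q[1]/-q[2]); print(w['depth'][200:300:8,225:285:6])
```

```text
[[1.24  1.244 0.813 0.811 0.807 0.801 0.808 0.817 1.273 1.279 1.281 1.29 ]
 [1.244 1.248 0.814 0.811 0.809 0.807 0.811 0.824 1.28  1.283 1.289 1.293]
 [1.246 1.256 1.256 0.817 0.815 0.815 0.815 0.824 1.285 1.287 1.297 1.295]
 [1.254 1.255 1.263 0.823 0.82  0.814 0.817 0.827 1.287 1.29  1.299 0.   ]
 [1.258 1.259 1.264 0.826 0.823 0.819 0.819 0.831 1.288 1.301 1.3   1.306]
 [1.259 1.267 1.27  0.831 0.828 0.824 0.823 0.833 1.296 1.306 1.308 1.314]
 [1.265 1.269 1.278 0.832 0.829 0.826 0.826 0.837 1.298 1.301 1.311 1.312]
 [1.269 1.273 1.273 1.28  1.284 1.292 1.292 1.305 1.309 1.314 1.318 1.32 ]
 [1.274 1.276 1.277 1.29  1.294 1.295 1.302 1.307 1.313 1.318 1.32  1.324]
 [1.28  1.28  1.288 1.289 1.294 1.296 1.306 1.311 1.32  1.32  1.324 1.331]
 [1.282 1.291 1.29  1.294 1.301 1.306 1.305 1.313 1.321 1.298 1.228 1.229]
 [0.    1.289 1.294 1.299 1.305 1.211 1.204 1.21  1.21  1.216 1.213 1.219]
 [1.194 1.19  1.196 1.194 1.194 1.199 1.201 1.209 1.207 1.215 1.224 1.223]
 [1.183 1.184 1.189 1.197 1.198 1.2   1.204 1.216 1.214 1.217 1.222 1.23 ]
 [1.182 1.186 1.192 1.194 1.198 1.208 1.213 1.212 
[... 348 characters left out ...]
0.267]
 [0.091 0.09  0.282 0.281 0.282 0.281 0.    0.281 0.089 0.09 ]
 [0.084 0.084 0.166 0.167 0.17  0.171 0.171 0.167 0.086 0.085]
 [0.078 0.078 0.084 0.16  0.16  0.159 0.159 0.155 0.082 0.079]
 [0.074 0.074 0.083 0.149 0.15  0.149 0.15  0.146 0.08  0.074]
 [0.072 0.075 0.082 0.082 0.083 0.082 0.082 0.083 0.078 0.073]
 [0.073 0.075 0.081 0.08  0.081 0.082 0.082 0.081 0.077 0.074]
 [0.075 0.074 0.08  0.08  0.081 0.08  0.081 0.08  0.078 0.075]
 [0.076 0.075 0.082 0.082 0.082 0.081 0.082 0.08  0.077 0.075]
 [0.076 0.076 0.083 0.125 0.125 0.125 0.124 0.123 0.078 0.075]
 [0.077 0.076 0.104 0.125 0.125 0.125 0.125 0.123 0.08  0.076]
 [0.075 0.076 0.102 0.125 0.126 0.126 0.126 0.124 0.086 0.077]]
```

View pics/s3z.png

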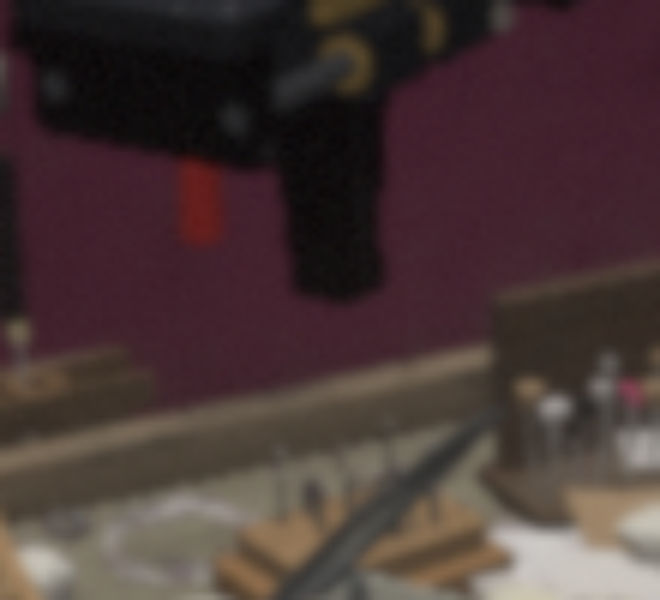

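Run:
```python
from h import *
np.set_printoptions(precision=4,suppress=True,linewidth=200)
s=cap('scene');p=status.read_state()['position'];print(p)
ex=np.array([.8415,.5402,0]);ey=np.array([-.5402,.8415,0])
P=np.array([pt(s,u,v,0) for v in range(92,116) for u in range(190,222) if .7<s['depth'][v,u]<.86])
R=np.c_[(P-p)@ex,(P-p)@ey,P[:,2]-p[2]]
for a in np.arange(.03,.09,.005):
    m=abs(R[:,2]-a)<.0025
    if m.any(): print(a,m.sum(),R[m].min(0),R[m].max(0))
w=cap('wrist'); H=w['hand_eye']
for u in [240,246,250,258,262]:
  for v in range(214,232):
    d=w['depth'][v,u]
    if 0<d<.2: 
      q=H@[(u-w['cx'])/w['fx']*d,-(v-w['cy'])/w['fy']*d,-d,1]; print(u,v,d,q[:3]); break
```

```text
[0.6196 0.2194 0.1669]
0.034999999999999996 14 [-0.0111 -0.0077  0.0352] [0.011  0.009  0.0374]
0.039999999999999994 42 [-0.0113 -0.0085  0.0376] [0.0094 0.0111 0.0425]
0.04499999999999999 41 [-0.0116 -0.0093  0.0425] [0.0103 0.0109 0.0474]
0.04999999999999999 44 [-0.0118 -0.0097  0.0478] [0.0122 0.011  0.0525]
0.054999999999999986 40 [-0.0106 -0.0074  0.0527] [0.0126 0.0112 0.0575]
0.059999999999999984 40 [-0.0113 -0.0082  0.0576] [0.0107 0.0121 0.0624]
0.06499999999999997 40 [-0.012  -0.0124  0.0625] [0.0087 0.0134 0.0674]
0.06999999999999998 25 [-0.0115  0.0047  0.0678] [0.0113 0.0143 0.0724]
240 221 0.17068769 [ 0.0113 -0.006  -0.0354]
246 224 0.17134425 [ 0.0096 -0.003  -0.0351]
250 224 0.17093416 [ 0.0097 -0.0009 -0.0355]
258 224 0.17120184 [ 0.0096  0.0032 -0.0352]
262 224 0.17054054 [ 0.0099  0.0052 -0.0359]
```

Call:
{"fn": "send_rows", "kwargs": {
  "moves": [
    [0,0,0.5,0,0,0,1],
    [0,0,0.5,0,0,0,1],
    [0,0,0.3,0,0,0,1],
    [0,0,0,0,0,0,1]
  ]
}}

```text
time_s: 7.58
position: [0.6185, 0.2189, 0.1327]
tcp_rot: [[-0.842, -0.54, -0.002], [-0.54, 0.842, -0.0], [0.002, 0.001, -1.0]]
force: [0.3, -0.3, 1.0]
opening: 0.002
```

```bash
cat > st.py <<'E'
from h import *
import sys
np.set_printoptions(precision=4,suppress=True,linewidth=200)
st=status.read_state();p=st['position'];print(st['time_s'],p,'a,ey',p[0]*.8415+p[1]*.5402, -p[0]*.5402+p[1]*.8415,'F',st['force'])
s=cap('scene'); n=sys.argv[1]
cv2.imwrite('pics/%s.png'%n,cv2.resize(s['img'][70:250,130:330,::-1],None,fx=3.3,fy=3.3,interpolation=2))
E
python3 st.py s4
```

```text
7.575 [0.6185 0.2189 0.1327] a,ey 0.6387428190429655 -0.149918952461284 F [ 0.2794 -0.3331  0.9961]
```

View pics/s4.png

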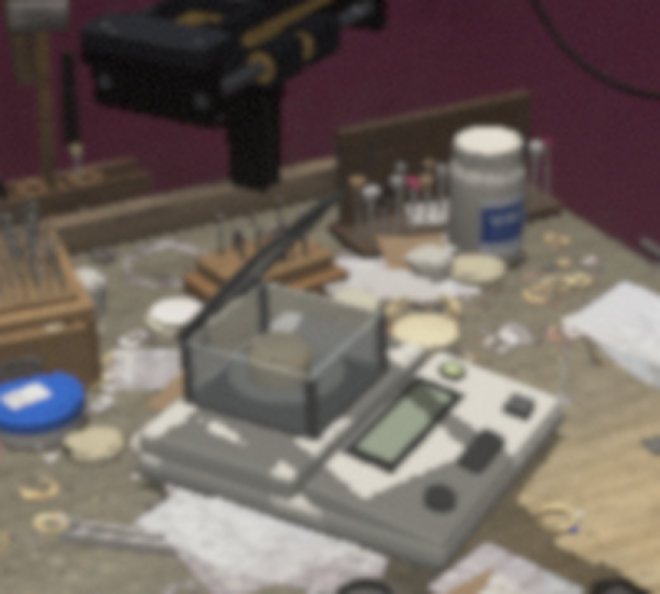

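Call:
{"fn": "send_rows", "kwargs": {
  "moves": [
    [0,0,0.4,0,0,0,1],
    [0,0,0.3,0,0,0,1],
    [0,0,0,0,0,0,1]
  ]
}}

```text
time_s: 8.0
position: [0.6186, 0.2189, 0.1155]
tcp_rot: [[-0.842, -0.54, -0.002], [-0.54, 0.842, -0.0], [0.002, 0.001, -1.0]]
force: [0.3, 0.5, -0.7]
opening: 0.006
```

```bash
python3 st.py s5
```

```text
8.0 [0.6186 0.2189 0.1155] a,ey 0.6387866314309716 -0.14990783389754916 F [ 0.2663  0.5188 -0.6978]
```

View pics/s5.png

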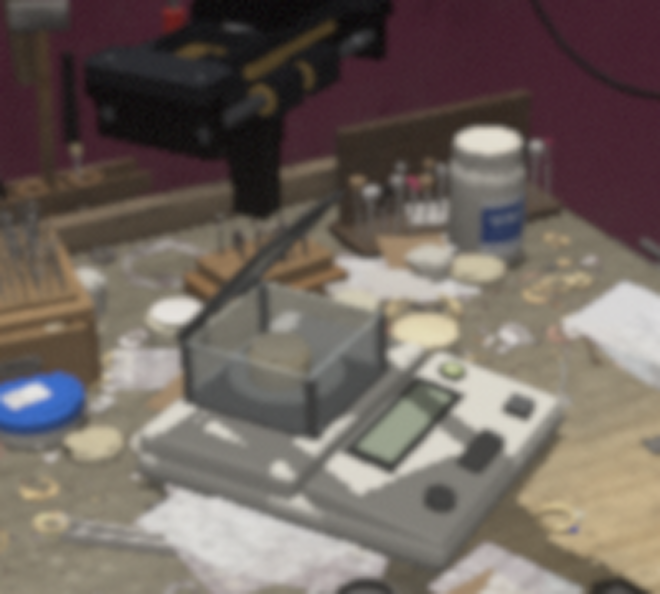

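Call:
{"fn": "send_rows", "kwargs": {
  "moves": [
    [0.24,0,0.11,0,0,0,1],
    [0.24,0,0.11,0,0,0,1],
    [0.13,0,0.13,0,0,0,1],
    [0.13,0,0.13,0,0,0,1],
    [0.13,0,0.13,0,0,0,1],
    [0.1,0,0.15,0,0,0,1],
    [0.1,0,0.15,0,0,0,1],
    [0.1,0,0.14,0,0,0,1],
    [0,0,0,0,0,0,1]
  ]
}}

```text
time_s: 9.18
position: [0.5943, 0.2032, 0.0898]
tcp_rot: [[-0.842, -0.54, -0.001], [-0.54, 0.842, -0.0], [0.001, 0.0, -1.0]]
force: [-0.0, 0.1, 0.2]
opening: 0.008
```

```bash
python3 st.py s6
```

```text
9.175 [0.5943 0.2032 0.0898] a,ey 0.6098354523224178 -0.15002206078045766 F [-0.0265  0.0994  0.183 ]
```

View pics/s6.png

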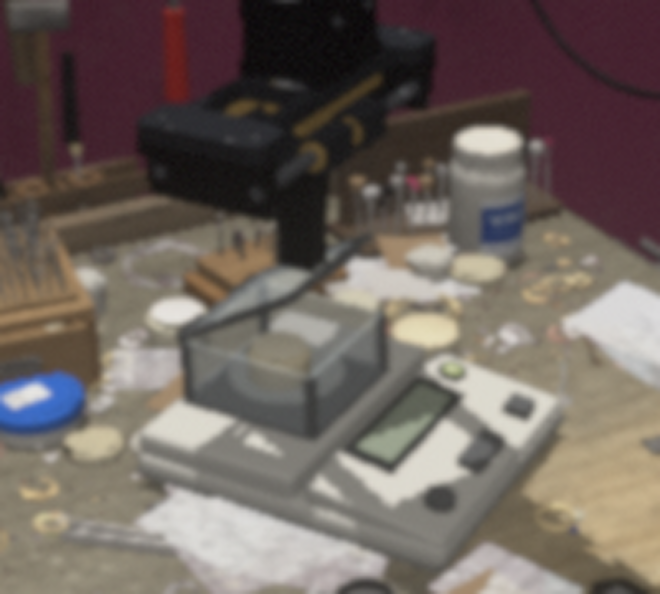

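Call:
{"fn": "send_rows", "kwargs": {
  "moves": [
    [0.08,0,0.16,0,0,0,1],
    [0.08,0,0.16,0,0,0,1],
    [0.08,0,0.17,0,0,0,1],
    [0.05,0,0.17,0,0,0,1],
    [0.05,0,0.18,0,0,0,1],
    [0.04,0,0.18,0,0,0,1],
    [0.02,0,0.15,0,0,0,1],
    [0.01,0,0.15,0,0,0,1],
    [0,0,0.1,0,0,0,1],
    [0,0,0.06,0,0,0,1],
    [0,0,0,0,0,0,1]
  ]
}}

```text
time_s: 10.6
position: [0.5861, 0.1978, 0.0532]
tcp_rot: [[-0.842, -0.54, 0.0], [-0.54, 0.842, 0.0], [-0.0, 0.0, -1.0]]
force: [0.4, -0.1, -0.4]
opening: 0.005
```

```bash
python3 st.py s7
```

```text
10.6 [0.5861 0.1978 0.0532] a,ey 0.6000977182710168 -0.15014908940484248 F [ 0.4244 -0.0701 -0.3543]
```

View pics/s7.png

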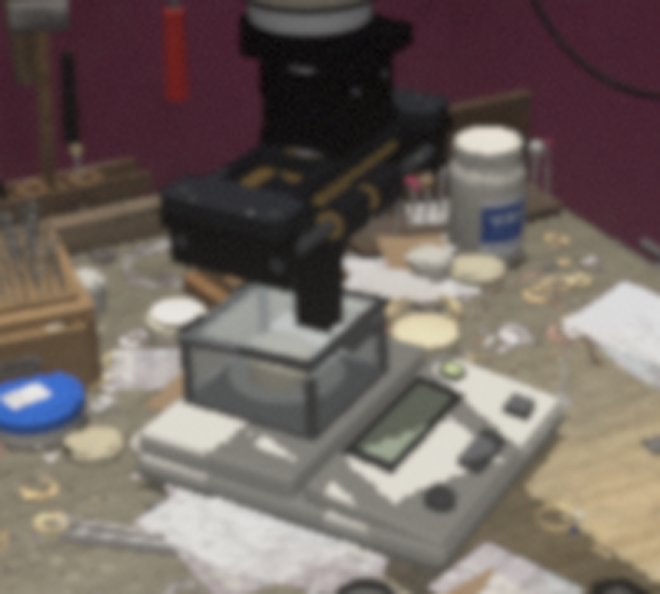

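Nearly shut. I'll press down in small steps until the force shows the stop.

Call:
{"fn": "send_rows", "kwargs": {
  "moves": [
    [0,0,0.06,0,0,0,1],
    [0,0,0.04,0,0,0,1],
    [0,0,0,0,0,0,1]
  ]
}}

```text
time_s: 11.02
position: [0.5862, 0.1978, 0.0508]
tcp_rot: [[-0.842, -0.54, 0.0], [-0.54, 0.842, 0.0], [-0.0, -0.0, -1.0]]
force: [0.3, -0.0, -0.6]
opening: 0.003
```

Call:
{"fn": "send_rows", "kwargs": {
  "moves": [
    [0,0,0.04,0,0,0,1],
    [0,0,0.02,0,0,0,1],
    [0,0,0,0,0,0,1]
  ]
}}

```text
time_s: 11.4
position: [0.586, 0.1978, 0.0492]
tcp_rot: [[-0.842, -0.54, -0.0], [-0.54, 0.842, -0.0], [0.0, 0.0, -1.0]]
force: [-0.2, -0.0, -0.2]
opening: 0.005
```

Call:
{"fn": "send_rows", "kwargs": {
  "moves": [
    [0,0,0.04,0,0,0,1],
    [0,0,0.02,0,0,0,1],
    [0,0,0,0,0,0,1]
  ]
}}

```text
time_s: 11.78
position: [0.586, 0.1978, 0.0486]
tcp_rot: [[-0.842, -0.54, 0.0], [-0.54, 0.842, -0.0], [-0.0, -0.0, -1.0]]
force: [-2.2, -0.2, 4.6]
opening: 0.005
```

Call:
{"fn": "send_rows", "kwargs": {
  "moves": [
    [0,0,0.04,0,0,0,1],
    [0,0,0,0,0,0,1]
  ]
}}

```text
time_s: 12.02
position: [0.5861, 0.1978, 0.0484]
tcp_rot: [[-0.842, -0.54, 0.0], [-0.54, 0.842, -0.0], [-0.0, -0.0, -1.0]]
force: [-2.7, -0.3, 9.7]
opening: 0.005
```

Call:
{"fn": "send_rows", "kwargs": {
  "moves": [
    [0,0,-0.2,0,0,0,1],
    [0,0,-0.6,0,0,0,1],
    [0,0,-0.8,0,0,0,1],
    [0.4,0,-0.4,0,0,0,1],
    [0.8,0,0,0,0,0,1],
    [0.9,0,0,0,0,0,1],
    [0.9,-0.03,0,0,0,0,1],
    [0.8,-0.03,0,0,0,0,1],
    [0.4,0,0,0,0,0,1],
    [0,0,0,0,0,0,1]
  ]
}}

```text
time_s: 13.28
position: [0.4979, 0.1396, 0.097]
tcp_rot: [[-0.842, -0.539, -0.0], [-0.539, 0.842, 0.0], [0.0, 0.0, -1.0]]
force: [-0.6, -0.2, -0.9]
opening: 0.008
```

```bash
python3 st.py s8
python3 - <<'E'
from h import *
np.set_printoptions(precision=4,suppress=True)
for n in ['wrist','scene']:
  c=cap(n,n+'8.png')
  for t in ['tare_key_top','power_key_top','unit_key_top','lid_edge','lid_hinge']:
    r=models.landmark_of(n,t)
    if r:
        p=pt(c,*r[0]['point']); print(n,t,round(r[0]['confidence'],2),r[0]['point'],p)
        if p is not None: print('   a,ey',p[0]*.8415+p[1]*.5402,-p[0]*.5402+p[1]*.8415)
  if n=='scene':
    k=models.masks_of(n,'lid_edge')
    if k:
      vs,us=np.nonzero(k[0]['mask']);Q=np.array([pt(c,u,v,0) for u,v in zip(us,vs) if c['depth'][v,u]>0]);print('lid z',k[0]['confidence'],len(Q),np.percentile(Q[:,2],[5,25,50,75,95,99]))
E
```

```text
13.275 [0.4979 0.1396 0.097 ] a,ey 0.49440789615755726 -0.15151007193836707 F [-0.6168 -0.2448 -0.9179]
wrist tare_key_top 0.73 [254.4, 194.9] [0.4973 0.1406 0.0363]
   a,ey 0.4943973966822548 -0.15029555526151833
wrist power_key_top 0.63 [320.5, 194.9] [0.4689 0.1845 0.0367]
   a,ey 0.49426028165193414 -0.09802984065473888
wrist unit_key_top 0.85 [189.0, 197.4] [0.5268 0.0981 0.037 ]
   a,ey 0.4962867921892419 -0.20205333711080076
scene tare_key_top 0.64 [278.6, 202.2] [0.5032 0.1301 0.0364]
   a,ey 0.49368671158325406 -0.16233011281299775
scene power_key_top 0.58 [237.3, 171.1] [0.5705 0.1822 0.0852]
   a,ey 0.5784763352895606 -0.15483265113155562
scene unit_key_top 0.57 [286.1, 193.4] [0.5242 0.0994 0.035 ]
   a,ey 0.4947805444906157 -0.1994835563931401
scene lid_edge 0.79 [235.4, 173.2] [0.5667 0.1883 0.0842]
   a,ey 0.5785987319527359 -0.14770258398012423
scene lid_hinge 0.57 [197.0, 159.2] [0.7709 0.182  0.0167]
   a,ey 0.7470110617883138 -0.2632409313879278
lid z 0.79 1256 [0.0821 0.0835 0.0842 0.0848 0.0857 0.0863]
```

View pics/s8.png

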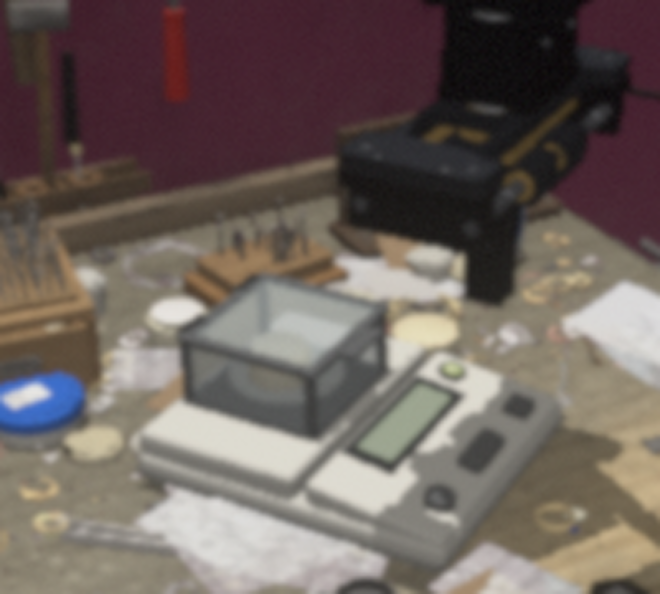

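View pics/wrist8.png

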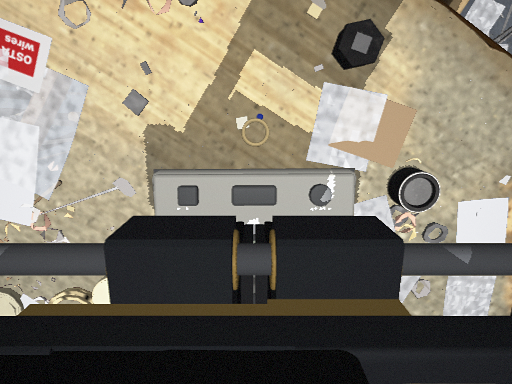

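Call:
{"fn": "send_rows", "kwargs": {
  "moves": [
    [0,0,0.6,0,0,0,1],
    [0,0,0.8,0,0,0,1],
    [0,0,0.8,0,0,0,1],
    [0,0,0.6,0,0,0,1],
    [0,0,0.4,0,0,0,1],
    [0,0,0.2,0,0,0,1],
    [0,0,0.1,0,0,0,1],
    [0,0,0,0,0,0,1]
  ]
}}

```text
time_s: 14.98
position: [0.4988, 0.1399, 0.0095]
tcp_rot: [[-0.842, -0.54, 0.001], [-0.54, 0.842, 0.0], [-0.001, -0.0, -1.0]]
force: [0.4, -0.3, -0.3]
opening: 0.001
```

```bash
python3 st.py s9
```

```text
14.975 [0.4988 0.1399 0.0095] a,ey 0.4952829139095621 -0.15171768043250267 F [ 0.4452 -0.3036 -0.3497]
```

View pics/s9.png

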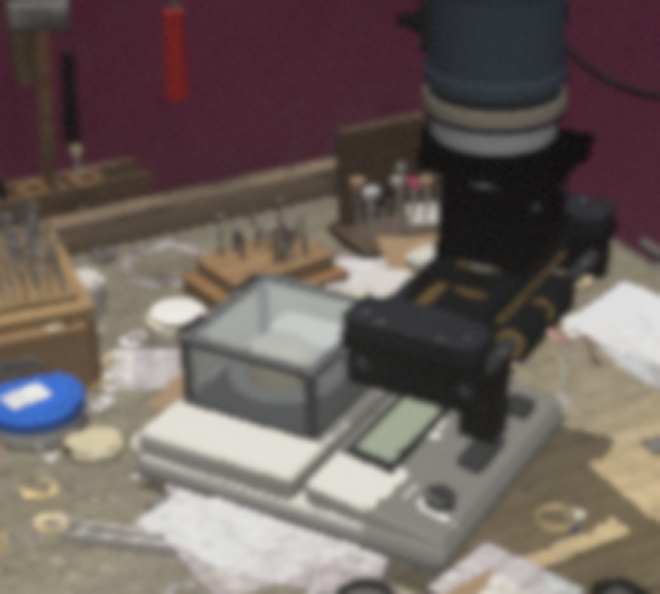

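Call:
{"fn": "send_rows", "kwargs": {
  "moves": [
    [0.04,0,0.1,0,0,0,1],
    [0,0,0.1,0,0,0,1],
    [0,0,0.08,0,0,0,1],
    [0,0,0,0,0,0,1]
  ]
}}

```text
time_s: 15.52
position: [0.4977, 0.1393, 0.0022]
tcp_rot: [[-0.842, -0.54, 0.0], [-0.54, 0.842, 0.0], [-0.0, 0.0, -1.0]]
force: [-0.6, -0.7, 1.1]
opening: 0.005
```

Call:
{"fn": "send_rows", "kwargs": {
  "moves": [
    [0,0,0.06,0,0,0,1],
    [0,0,0,0,0,0,1]
  ]
}}

```text
time_s: 15.78
position: [0.4978, 0.1394, 0.0009]
tcp_rot: [[-0.842, -0.54, 0.0], [-0.54, 0.842, 0.0], [-0.0, -0.0, -1.0]]
force: [-0.1, -0.2, 1.3]
opening: 0.009
```

Call:
{"fn": "send_rows", "kwargs": {
  "moves": [
    [0,0,0.06,0,0,0,1],
    [0,0,0,0,0,0,1]
  ]
}}

```text
time_s: 16.02
position: [0.498, 0.1395, -0.0006]
tcp_rot: [[-0.842, -0.54, 0.001], [-0.54, 0.842, 0.0], [-0.001, -0.0, -1.0]]
force: [0.5, 0.8, 3.2]
opening: 0.002
```

Call:
{"fn": "send_rows", "kwargs": {
  "moves": [
    [0,0,0.05,0,0,0,1],
    [0,0,0,0,0,0,1]
  ]
}}

```text
time_s: 16.27
position: [0.4981, 0.1395, -0.0018]
tcp_rot: [[-0.842, -0.54, 0.001], [-0.54, 0.842, 0.0], [-0.001, -0.0, -1.0]]
force: [-0.1, 2.1, 3.4]
opening: 0.005
```

Call:
{"fn": "send_rows", "kwargs": {
  "moves": [
    [0,0,0.05,0,0,0,1],
    [0,0,0,0,0,0,1]
  ]
}}

```text
time_s: 16.52
position: [0.4982, 0.1395, -0.0024]
tcp_rot: [[-0.842, -0.54, 0.001], [-0.54, 0.842, 0.0], [-0.001, -0.0, -1.0]]
force: [-0.6, 1.4, 8.9]
opening: 0.002
```

Call:
{"fn": "send_rows", "kwargs": {
  "moves": [
    [0,0,-0.1,0,0,0,1],
    [0,0,-0.2,0,0,0,1],
    [0,0,-0.4,0,0,0,1],
    [0,0,-0.8,0,0,0,1],
    [0,0,-1,0,0,0,1],
    [0,0,-1,0,0,0,1],
    [0,0,-1,0,0,0,1],
    [0.4,0,-0.6,0,0,0,1],
    [0.8,0,0,0,0,0,1],
    [0.8,0,0,0,0,0,1],
    [0.4,0,0,0,0,0,1],
    [0,0,0,0,0,0,1]
  ]
}}

```text
time_s: 18.02
position: [0.4462, 0.1066, 0.1242]
tcp_rot: [[-0.842, -0.539, -0.001], [-0.539, 0.842, 0.0], [0.001, 0.001, -1.0]]
force: [0.3, -0.1, 0.0]
opening: 0.002
```

```bash
python3 st.py s10
python3 - <<'E'
from h import *
np.set_printoptions(precision=4,suppress=True)
c=cap('wrist','wrist10.png'); s=cap('scene')
for n,C in [('wrist',c),('scene',s)]:
  for t in ['tare_key_top','power_key_top','unit_key_top','lid_edge','gold_ring','eyeglass']:
    r=models.landmark_of(n,t)
    if r: print(n,t,round(r[0]['confidence'],2),r[0]['point'],pt(C,*r[0]['point']))
k=models.masks_of('scene','lid_edge')
vs,us=np.nonzero(k[0]['mask']);Q=np.array([pt(s,u,v,0) for u,v in zip(us,vs) if s['depth'][v,u]>0]);Q=Q[abs(Q[:,2]-.085)<.02]
A=np.c_[Q[:,0]*.8415+Q[:,1]*.5402,np.ones(len(Q))];print('lid z vs a',np.linalg.lstsq(A,Q[:,2],rcond=None)[0],np.median(Q[:,2]))
E
```

```text
18.025 [0.4462 0.1066 0.1242] a,ey 0.43308082282141797 -0.15134514647259933 F [ 0.2518 -0.0974  0.043 ]
wrist unit_key_top 0.43 [387.8, 238.1] [0.3987 0.1123 0.2516]
wrist gold_ring 0.79 [248.3, 193.3] [0.4606 0.1102 0.0002]
wrist eyeglass 0.54 [387.3, 239.3] [0.3989 0.1121 0.2523]
scene tare_key_top 0.46 [276.1, 202.8] [0.5028 0.1359 0.0372]
scene power_key_top 0.56 [263.8, 218.2] [0.4724 0.181  0.0363]
scene unit_key_top 0.48 [285.7, 193.9] [0.5237 0.1006 0.0344]
scene lid_edge 0.62 [236.0, 172.0] [0.569  0.1858 0.085 ]
scene gold_ring 0.7 [264.3, 218.5] [0.4717 0.1804 0.0358]
scene eyeglass 0.87 [240.2, 263.1] [0.4098 0.2631 0.0132]
lid z vs a [0.0022 0.0828] 0.0841969726839267
```

View pics/s10.png

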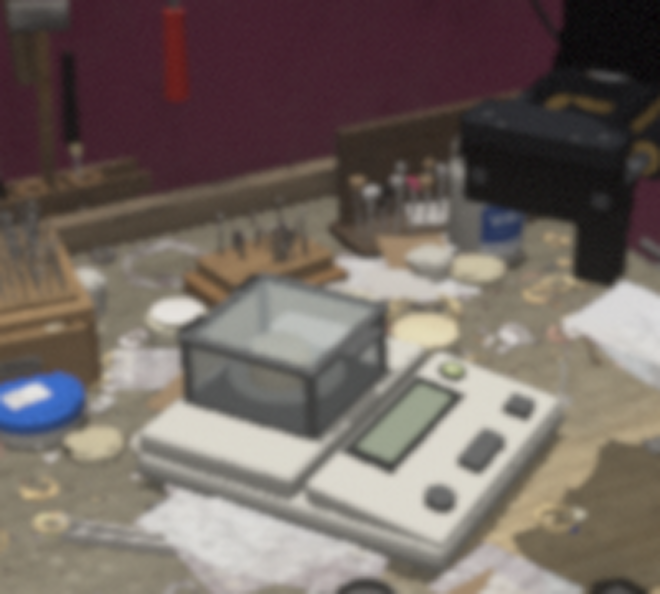

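View pics/wrist10.png

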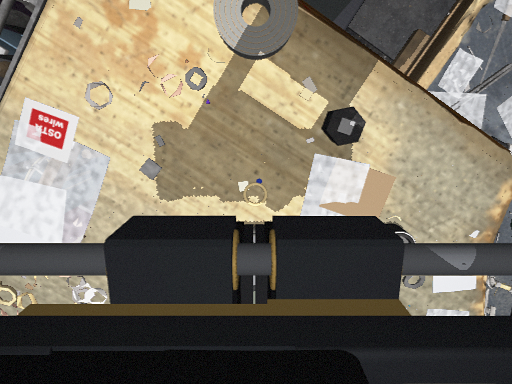

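```bash
python3 -c "
from rig import bot; print(bot.hand_in())"
```

```text
the job is handed in; nothing more can be done
None
```

The job is done and handed in at about 18 s. The lid is shut, the tare key was pressed once and came back up, and the hand is clear of everything.

- **Lid:** I pushed it from about 49° down to its stop, where the force rose to about 10 N. Afterwards its top face measured flat (slope about 0.002 rad, height about 84 mm).
- **Tare key:** I pressed it only after the lid was shut. The tip travelled about 4 mm after first contact, and the force then rose from 3.4 to 8.9 N, which I read as the bottom stop. After release the key top measured back at about 37 mm.
- **Surroundings:** In the last picture the balance, the pot, the other two keys, the eyeglass and the tweezers look undisturbed. The gold ring also looks unmoved, but the network could not confirm it: in the scene picture it marked the power key as the ring. The cream pot I did not check on its own. The force on the tool at the end was about zero.

**Reported tool point:** The real fingertips sit about 36 mm short of the tool point the robot reports. Both the scene and wrist cameras showed this. The lid contact agreed, at 37 mm, and all pressing heights were corrected for it.

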